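# Reset the print-head pressure of the specimen label printer

## Robot

A 6-joint arm with a two-finger parallel gripper is mounted at the origin on the work surface. World frame = base frame: x ahead of the robot, y to its left, z up, the work surface at z = 0. Lengths are in mm, angles in rad, forces in N, time in s.
With the tool pointing down it reaches from about 300 to 775 mm from the base axis. Payload 14.6 kg.
Tool frame: the origin (TCP) lies between the finger pads; the fingertips stand 17 mm ahead of it and the grasp point (between the pads) lies 2 mm behind it (manip.tip_reach is the distance from the TCP to the fingertips, in mm); z points along the fingers, y is the line along which they close (so a half turn about z gives the same grasp; the last joint's range is limited). The gripper opens to 94 mm and grips with 3 to 60 N. Pads are 16 mm wide; open, the fingers measure 119 mm over their backs; the gripper's body (75 mm by 177 mm) begins 78 mm behind the grasp point.
Start: joints at [-1.187, 0.3, 1.521, -0, 1.321, -0.067], TCP at [239.619, -495.048, 222.446] pointing down, gripper open.
Joint ranges: [-3.03, 3.03], [-0.79, 2.21], [0.23, 2.52], [-1.04, 4.18], [0, 3.07], [-2.55, 2.55]. Speed limits (rad/s): [2.22, 2.22, 2.57, 3.14, 3.14, 3.14].

## Interface

Orientations are given as [roll, pitch, yaw] about the fixed x, y, z axes, in that order (R = Rz(yaw) Ry(pitch) Rx(roll)).
In Python, from cell import manip, viewer gives the robot as it stands.
- The arm moves only by the tool apply_moves, never from a script. Its argument "moves" is a list of rows, each a list of 3 entries, a list of its own where there are three numbers: the shift along the tool's x, y, z each as a share of 0.25 m, from -1 to 1, then the turn, a rotation vector about the tool's x, y, z each as a share of pi rad, from -1 to 1, then the closure, from 0 (fully open) to 1 (shut). In form: [[[dx, dy, dz], [wx, wy, wz], grip], ...]. A call has 1 to 12 rows; each row is the pose to reach, as a shift and turn from the pose commanded when the call began, along the tool's axes at that moment, turning the shorter way round; what a row does not reach only later rows make up. A row lasts 1/12 s, in which the tool goes at most 41.7 mm and 7.16 degrees, less where a joint would pass 70% of its speed; a pose out of reach is approached as far as the arm can. A call with a number of a shift or a turn outside -1 to 1 is refused whole. A call with a gripper value outside its range is refused whole. The fingers move at their own pace and stop on an object; "squeeze" is the grip in N (left out, the last holds). Time passes only in rows, so rows that repeat a pose let the fingers close. It gives the time, the measured TCP pose, the force, the opening and the grip force at its end, in the units of the state.
- manip.read_state(): the state, without advancing time (a new reading comes with each control period).
- viewer.camera(name): name is "scene" or "top" or "wrist"; returns the picture (384x512x3 uint8, blue, green, red); there is no depth.
- viewer.camera_info(name): a dict with "camera_matrix" (3x3 intrinsics, pixels), "R" (3x3) and "t" (3): a world point X has camera coordinates R X + t. Camera axes: x right, y down, z forward; pixel columns grow to the right and rows downward; lengths in mm; the calibration is good to about 2 mm. The wrist camera is an equidistant fisheye: a pixel r from the principal point sees the ray r / f radians off the axis. A picture is of the moment at which its call begins: read the wrist's pose just before it. camera_info takes no time and is no camera call; for the wrist camera it gives the pose at the moment of the call.
- manip.sign_off(): hands the job in; it is judged then, once.
The state is a dict: "clock": time; "joints": joint angles; "qd": joint speeds; "effort": joint torques, N m; "eef_pos": TCP position; "eef_rot": TCP orientation; "wrist_force": force on the tool from outside, world axes, zero at the start; "moment": the same for the moment, N m; "finger_gap": finger opening in mm; "finger_force": force on a finger pad.
Only numpy, scipy, OpenCV 4.12 (cv2) and the standard library are available. Lean on these libraries where they do the work, as an engineer would, in place of code of your own. Each camera call takes 0.05 s, during which the arm holds its last target. There are 200 camera calls.

## Task

Reset the head pressure of the open label printer: turn the ridged pressure dial clockwise (seen from above) until it comes up against its stop, without forcing it past, and then back it off exactly four clicks. Then press the feed key fully down to run a test label and let go. Do not disturb anything else on the bench.

Things in the scene. Friction and masses are not known exactly. Their poses are not given: they have to be found in the camera images.
- dial_grip (a point): Head-pressure dial: a round, knurled black knob without marks, 36 mm across, 26 mm high, over a flange 40 mm across and 4 mm high, axis vertical, on the printer's aluminium cross bridge. This point: on the axis, half-way up the knurled grip (13 mm below its top), 18.5 mm above the bridge; it does not turn with the dial. Within 70 mm of the axis nothing else stands over 10 mm above the bridge.
- pressure_foot (a joint): Height (m) of the foot under the bridge that the dial's screw moves: 0 at the stop (itself a click), +0.00005 per click backed off; measured too coarsely to count by. Clockwise from above screws down to the stop, counter-clockwise backs off. 20 clicks a turn, 18 degrees each, about 0.1 N m to pass; let go, the dial falls into the nearest click. It starts 2 to 8 clicks off the stop.
- nut_plate (a joint): Lift (m) of the screw's sprung nut plate under the bridge: 0 unless the dial is forced on past its stop; 0.00008 when forced half a click too far (too little to see in the measured value). At the stop no click comes: the torque jumps from 0 to 0.16 N m and then climbs evenly by 1 N m per rad turned on, to 0.32 N m at half a click (0.16 rad): more is forcing.
- feed_key_top (a point): The feed key: a round white push key 20 mm across in a black collar 36 mm across, on the printer's low front deck. This point is the centre of its top face, 22 mm above the deck and 10 mm above the collar; it is pressed straight down.
- feed_key (a joint): Travel of the feed key in m: 0 up, 0.005 fully down. Sprung: about 1.2 N starts it, 4 N holds it fully down, and it comes up by itself.
- printer: Light grey label printer, fixed, cover open: a tub 300 deep (x), 230 wide (y), 95 mm high. Origin under its centre on the bench, front at -x; the cover, hinged at the rear (+x), stands up to 300 mm high. In its frame the dial is at (-40, 30) mm, the feed key at (-123, -68) mm; the deck is 85 mm, the bridge's top 119 mm above the bench.
- marker: Marker pen, 118 mm long and 12 mm thick, lying on the printer's front deck beside the feed key; origin under its middle, x axis along it. A bystander.
- label_roll: White label roll, 80 mm across, 50 mm high, standing flat on the bench before the printer; origin under its centre. A bystander.
- rack_full: White rack full of red-capped tubes, 117 x 180 mm and 110 mm high; origin under its centre. A bystander.
- rack_part: White rack partly filled with red-capped tubes, 96 x 138 mm and 110 mm high; origin under its centre. A bystander.
- scanner: Hand-held barcode scanner lying on the bench, 205 mm long, 37 mm high; origin under it near its grip's middle, x axis towards its head. A bystander.
- mouse: Computer mouse, 105 x 62 x 32 mm; origin under its centre. A bystander.
- stapler: Stapler, 125 x 34 x 44 mm; origin under its centre. A bystander.

How it is judged (in metres and radians):
On the way, in this order (a step that is already met when the one before it is completed fails the run):
1. the dial is screwed down to its stop (within a quarter of a click) (value of joint pressure_foot below 1.25e-05 m), for 0.1 s.
2. the dial is backed off four clicks (within 0.4 of a click) (value of joint pressure_foot between 0.00018 and 0.00022 m), for 0.3 s.
3. the feed key is pressed down (4 of its 5 mm) with the dial at four clicks (all of step 2 and value of joint feed_key above 0.004 m), for 0.05 s.
At the end, for the whole second after the job is handed in: The dial rests four clicks (within 0.4 of a click: pressure foot 0.18 to 0.22 mm) back from its stop and the feed key is up again (within 1 mm) (all of step 2 and value of joint feed_key below 0.001 m); the robot touches nothing.
It fails at once if the dial is forced more than half a click (0.32 N m) past its stop (value of joint nut_plate above 8e-05 m).
It fails at once if a bystander is shifted by more than 20 mm (distance of any of marker, label_roll, rack_full, rack_part, scanner, mouse, stapler from where it was at the start of the episode above 0.02 m).
It also fails if it takes over 72 s, if anything falls off the work surface, if the arm or the gripper's body presses on something with over 40 N, if the wrist force passes 120 N, or if a joint passes its speed limit or range.

## Working session

There is one attempt and no reset: what is moved stays moved. The work goes in short steps, Python scripts to look and compute and a tool call to move; the robot and the scene stay as the last step left them, time stands still between calls to the robot, and variables do not carry over. Pictures are saved under pics/ and viewed, at most 10 in all, crops included, and the job is handed in when it is done.

Besides the shell and the picture viewer there is one more tool, called after "Request:" as name(argument=value, ...), one argument or row to a line, values as JSON. apply_moves: Moves the arm, as the interface text tells. Shift numbers are shares of 0.25 m and turn numbers shares of pi rad, none past 1 either way. Its arguments: {"type":"object","properties":{"moves":{"type":"array"},"squeeze":{"type":"number"}},"required":["moves"]}

```bash
ls; mkdir -p pics
python3 - <<'E'
from cell import manip, viewer
import cv2
print(manip.read_state())
for n in("scene","top"):
    cv2.imwrite(f"pics/{n}0.png",cv2.resize(viewer.camera(n),(800,600)))
    print(viewer.camera_info(n))
E
```

```text
pics
{'clock': 0.0, 'joints': array([-1.18663693e+00,  3.00455995e-01,  1.52160361e+00,  2.42579917e-05,
        1.32069222e+00, -6.65948799e-02]), 'qd': array([ 0.00056856, -0.00066448, -0.0001714 ,  0.00235332, -0.00094171,
       -0.00046986]), 'effort': array([ 1.38875846e-03, -5.31807160e+01, -3.52741778e+01,  7.08541065e-02,
        2.43660092e-02, -9.13317012e-05]), 'eef_pos': array([ 239.51580673, -494.830248  ,  221.88507436]), 'eef_rot': array([-3.14043761e+00, -1.00582227e-04,  4.50748203e-01]), 'wrist_force': array([ 0.66574392,  0.15478813, -0.61051379]), 'moment': array([0.02105089, 0.00684687, 0.00997485]), 'finger_force': 0.0, 'finger_gap': 93.80635596317381}
{'camera_matrix': array([[469.18011815,   0.        , 260.23442531],
       [  0.        , 469.18011815, 185.87537695],
       [  0.        ,   0.        ,   1.        ]]), 'R': array([[-0.78544906,  0.61892495,  0.00129325],
       [ 0.48727465,  0.6196634 , -0.6152891 ],
       [-0.38161916, -0.48264808, -0.78830048]]), 't': array([ 445.41965363, -178.17814747, 1868.422905  ])}
{'camera_matrix': array([[442.00287849,   0.        , 251.98721096],
       [  0.        , 442.00287849, 194.93329745],
       [  0.        ,   0.        ,   1.        ]]), 'R': array([[-0.02819541, -0.9995314 ,  0.01191609],
       [-0.99510815,  0.0269375 , -0.09504815],
       [ 0.09468262, -0.01453772, -0.99540135]]), 't': array([ -27.73922496,  537.74858711, 1442.65565915])}
```

View pics/top0.png

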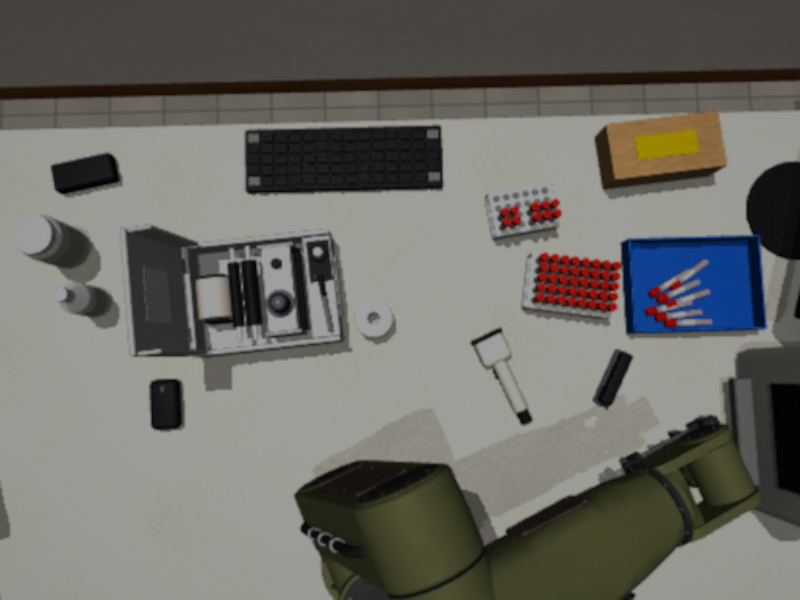

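View pics/scene0.png

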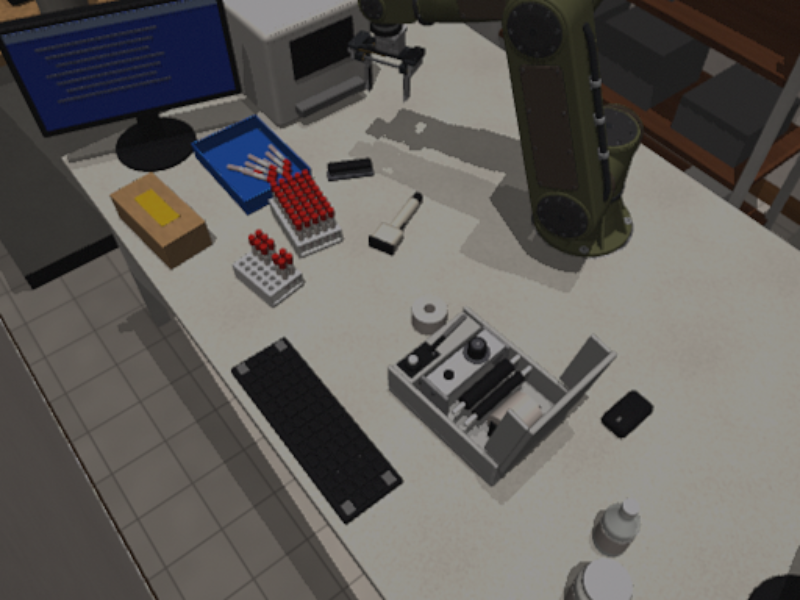

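Top view (800x600): dial at about (279,301), key at (319,251). The printer's front faces image right and the roll is at (375,319). Scene view: dial at (478,345), key at (413,359). I'll triangulate these against the known heights.

```bash
cat > h.py <<'E'
import numpy as np, cv2
from cell import manip, viewer
from scipy.spatial.transform import Rotation as Ro
def ray(ci,u,v,fish=False):
    K,R,t=ci["camera_matrix"],np.array(ci["R"]),np.array(ci["t"])
    a=np.array([(u-K[0,2])/K[0,0],(v-K[1,2])/K[1,1]])
    if fish:
        th=np.hypot(*a); d=np.r_[a/th*np.sin(th),np.cos(th)] if th>1e-9 else np.array([0,0,1.])
    else: d=np.r_[a,1]
    return -R.T@t, R.T@(d/np.linalg.norm(d))
def atz(ci,u,v,z,fish=False):
    c,d=ray(ci,u,v,fish); return c+d*(z-c[2])/d[2]
def project(ci,X,fish=False):
    K=ci["camera_matrix"]; p=ci["R"]@np.array(X,float)+ci["t"]
    if fish:
        r=np.hypot(p[0],p[1]); th=np.arctan2(r,p[2]); s=th/r if r>0 else 0
        return K[0,0]*p[0]*s+K[0,2],K[1,1]*p[1]*s+K[1,2]
    return K[0,0]*p[0]/p[2]+K[0,2],K[1,1]*p[1]/p[2]+K[1,2]
def tri(rays):
    A=np.zeros((3,3));b=np.zeros(3)
    for c,d in rays:
        P=np.eye(3)-np.outer(d,d);A+=P;b+=P@c
    return np.linalg.solve(A,b)
E
python3 - <<'E'
from h import *
T,S=viewer.camera_info("top"),viewer.camera_info("scene")
k=.64
for n,t,s,z in(("dial",(279,301),(478,345),148),("key",(319,251),(413,359),107)):
    print(n,atz(T,t[0]*k,t[1]*k,z),atz(S,s[0]*k,s[1]*k,z),tri([ray(T,t[0]*k,t[1]*k),ray(S,s[0]*k,s[1]*k)]))
P=[atz(T,u*k,v*k,95) for u,v in((331,232),(342,341),(188,243),(193,353))];print(P)
print(atz(T,375*k,319*k,50))
i=viewer.camera_info("wrist");print(i,-i["R"].T@i["t"])
E
```

```text
dial [538.19219767 182.14673224 148.        ] [535.31443067 188.51024918 148.        ] [536.20850172 184.93004683 145.11116269]
key [641.84795018 106.47562938 107.        ] [640.68537318 114.06036055 107.        ] [640.59260847 109.11963989 101.57521428]
[array([682.62549175,  82.39383637,  95.        ]), array([459.37877631,  64.63402155,  95.        ]), array([667.40568206, 373.53661403,  95.        ]), array([443.59980729, 363.54739524,  95.        ])]
[505.33009823  -2.31863771  50.        ]
{'camera_matrix': array([[297.31863964,   0.        , 256.95021196],
       [  0.        , 297.31863964, 195.64282059],
       [  0.        ,   0.        ,   1.        ]]), 'R': array([[ 0.43545439, -0.90021007, -0.00114536],
       [-0.86611032, -0.41930567,  0.27209497],
       [-0.24542288, -0.11749294, -0.96226972]]), 't': array([-548.99732496,  -29.39581564,  392.3037052 ])} [ 309.88358043 -460.44583696  384.87163018]
```

```bash
cat >> h.py <<'E'
def rel(target,yaw,p=None,r=None):
    "shares for a move from (p,r) (default measured) to target, tool straight down"
    s=manip.read_state(); p=s["eef_pos"] if p is None else p; r=s["eef_rot"] if r is None else r
    R0=Ro.from_euler("xyz",r); R1=Ro.from_euler("xyz",[np.pi,0,yaw])
    d=R0.inv().apply(np.array(target)-p)/250; w=(R0.inv()*R1).as_rotvec()/np.pi
    return d.round(4),w.round(4)
E
python3 - <<'E'
from h import *
print(rel([340,-268,260],.45),rel([440,-41,270],.45), Ro.from_euler("xyz",manip.read_state()["eef_rot"]).as_matrix())
E
```

```text
(array([ 0.7571, -0.6419, -0.1515]), array([-0.0003, -0.    ,  0.0003])) (array([ 1.5127, -1.2849, -0.1908]), array([-0.0003, -0.    ,  0.0003])) [[ 9.00100826e-01  4.35681473e-01 -3.95317344e-04]
 [ 4.35681648e-01 -9.00100315e-01  9.60989931e-04]
 [ 6.28602432e-05 -1.03722034e-03 -9.99999460e-01]]
```

Request:
apply_moves(
  moves=[
    [[0.2, -0.15, -0.17], [0, 0, -0.1], 0],
    [[0.9, -0.76, -0.17], [0, 0, -0.45], 0],
    [[0.9, -0.76, -0.17], [0, 0, -0.45], 0],
    [[0.9, -0.76, -0.17], [0, 0, -0.45], 0],
    [[0.9, -0.76, -0.17], [0, 0, -0.45], 0],
    [[0.9, -0.76, -0.17], [0, 0, -0.45], 0],
    [[0.9, -0.76, -0.17], [0, 0, -0.45], 0],
    [[0.9, -0.76, -0.17], [0, 0, -0.45], 0],
    [[0.9, -0.76, -0.17], [0, 0, -0.45], 0],
    [[0.9, -0.76, -0.17], [0, 0, -0.45], 0],
    [[0.9, -0.76, -0.17], [0, 0, -0.45], 0],
    [[0.9, -0.76, -0.17], [0, 0, -0.45], 0],
  ],
)

```text
clock: 1.1
eef_pos: [359.3, -225.8, 264.8]
eef_rot: [-3.141, -0.0, 1.873]
wrist_force: [-0.6, 0.1, 0.2]
finger_gap: 94.2
finger_force: 0.0
```

Run:
```python
from h import *
print(manip.read_state())
for y in(60,160): print(rel([480 if y==60 else 530,y,290],-2.78))
```

```text
{'clock': 1.1, 'joints': array([-6.47301610e-01, -1.92412529e-02,  1.78526648e+00, -2.21604127e-05,
        1.37604264e+00, -9.49018541e-01]), 'qd': array([-5.03705042e-03, -4.53027439e-05, -1.48106051e-03, -3.97169427e-05,
        1.56280887e-04, -3.28817803e-01]), 'effort': array([ 2.63709510e-01, -3.48367524e+01, -3.58794308e+01,  3.01557616e-02,
        7.40879634e-02, -9.54941735e-01]), 'eef_pos': array([ 359.32734103, -225.76120619,  264.7524598 ]), 'eef_rot': array([-3.14129818e+00, -3.73605476e-04,  1.87251750e+00]), 'wrist_force': array([-0.56018824,  0.12550915,  0.1653064 ]), 'moment': array([-0.00885334, -0.05924641,  0.01862237]), 'finger_force': 0.0, 'finger_gap': 94.18550684476425}
(array([ 0.948 ,  0.8005, -0.1009]), array([ 0.000e+00, -2.000e-04, -5.191e-01]))
(array([ 1.2705,  1.1104, -0.1008]), array([ 0.000e+00, -2.000e-04, -5.191e-01]))
```

Request:
apply_moves(
  moves=[
    [[0.95, 0.8, -0.1], [0, 0, -0.5], 0],
    [[0.95, 0.8, -0.1], [0, 0, -0.5], 0],
    [[0.95, 0.8, -0.1], [0, 0, -0.5], 0],
    [[0.95, 0.8, -0.1], [0, 0, -0.5], 0],
    [[0.95, 0.8, -0.1], [0, 0, -0.5], 0],
    [[0.95, 0.8, -0.1], [0, 0, -0.5], 0],
    [[0.95, 0.8, -0.1], [0, 0, -0.5], 0],
    [[0.95, 0.8, -0.1], [0, 0, -0.5], 0],
    [[0.95, 0.8, -0.1], [0, 0, -0.5], 0],
    [[0.95, 0.8, -0.1], [0, 0, -0.5], 0],
    [[0.95, 0.8, -0.1], [0, 0, -0.5], 0],
    [[0.95, 0.8, -0.1], [0, 0, -0.5], 0],
  ],
)

```text
clock: 2.1
eef_pos: [481.9, 59.4, 289.6]
eef_rot: [3.141, -0.001, -2.912]
wrist_force: [-0.3, -0.6, 0.0]
finger_gap: 93.9
finger_force: 0.0
```

Run:
```python
from h import *
print(rel([536,185,270],-2.78))
ci=viewer.camera_info("wrist"); cv2.imwrite("pics/w1.png",cv2.resize(viewer.camera("wrist"),(800,600)))
for X in([536,185,150],[641,109,107],[536,145,150]): print(np.array(project(ci,X,True))/.64)
```

```text
(array([-0.3249,  0.4399,  0.0782]), array([ 0.0001, -0.0002, -0.042 ]))
[546.46285389 402.6646362 ]
[414.66412981 466.08939715]
[497.74474084 393.62428579]
```

View pics/w1.png

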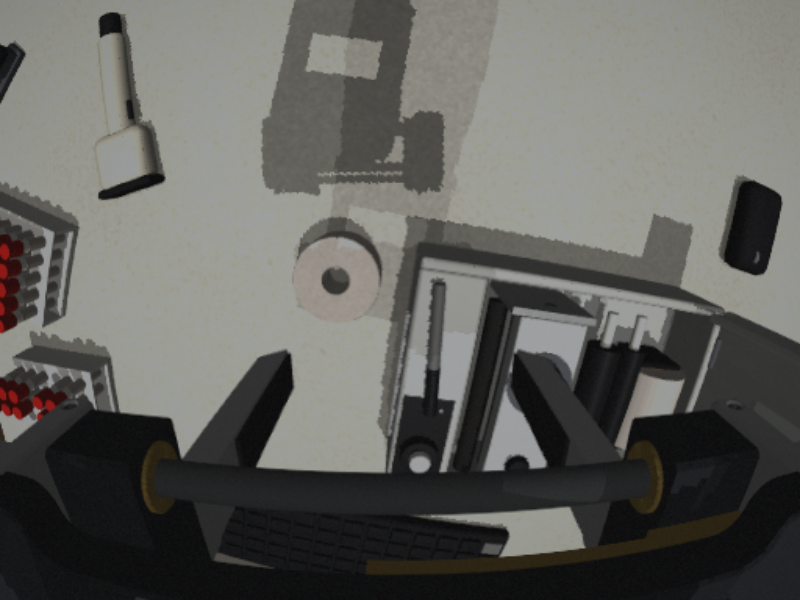

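The key's white top shows at (420,464), close to the predicted (415,466). The dial is behind the right finger, so I'll move over it.

Request:
apply_moves(
  moves=[
    [[-0.32, 0.44, 0.16], [0, 0, -0.04], 0],
    [[-0.32, 0.44, 0.16], [0, 0, -0.04], 0],
    [[-0.32, 0.44, 0.16], [0, 0, -0.04], 0],
    [[-0.32, 0.44, 0.16], [0, 0, -0.04], 0],
    [[-0.32, 0.44, 0.16], [0, 0, -0.04], 0],
    [[-0.32, 0.44, 0.16], [0, 0, -0.04], 0],
  ],
)

```text
clock: 2.65
eef_pos: [535.5, 184.6, 249.1]
eef_rot: [3.142, -0.002, -2.794]
wrist_force: [0.2, 0.4, -0.0]
finger_gap: 94.0
finger_force: 0.0
```

Run:
```python
from h import *
s=manip.read_state();print(s["eef_pos"],s["eef_rot"],s["joints"][5],s["moment"])
ci=viewer.camera_info("wrist"); im=viewer.camera("wrist"); cv2.imwrite("pics/w2raw.png",im)
for X in([536,185,150.5],[641,109,107]): print(np.array(project(ci,X,True)))
u,v=map(int,project(ci,[536,185,150.5],True)); u0,v0=u-100,min(max(v-80,0),234)
cv2.imwrite("pics/w2.png",cv2.resize(im[v0:v0+150,u0:u0+200],(800,600),interpolation=2)); print(u0,v0)
```

```text
[535.51017746 184.5806242  249.13565053] [ 3.14154184e+00 -1.65346604e-03 -2.79406150e+00] -1.6510069686640574 [ 0.11661264 -0.0732996   0.00277819]
[256.76492204 203.08759039]
[165.80845905 251.1042754 ]
156 123
```

View pics/w2.png

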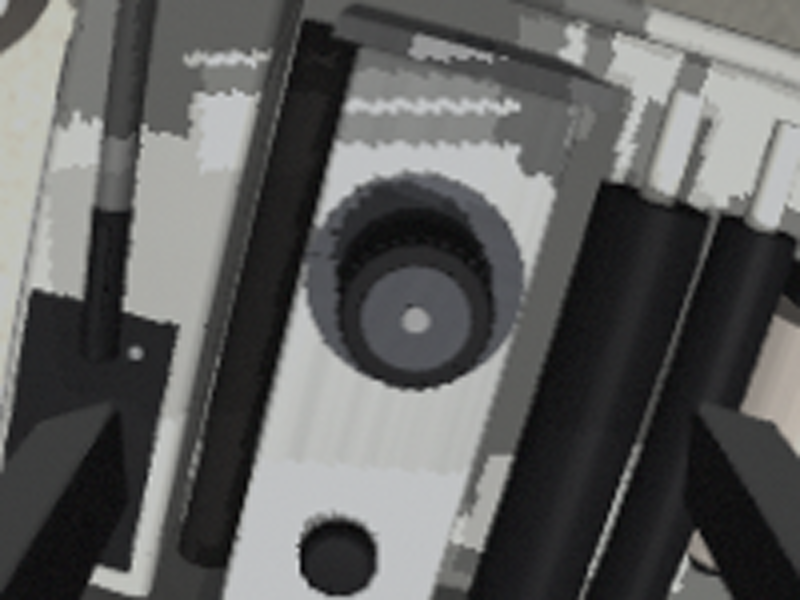

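The dial's top centre (pale dot) is at crop (415,319), which is full-image (259.4,202.3). Its disc spans about x 341–493.

Run:
```python
from h import *
ci=viewer.camera_info("wrist"); X=atz(ci,259.4,202.3,150.5,True)
print(X, np.linalg.norm(atz(ci,156+341/4,202.3,150.5,True)-atz(ci,156+493/4,202.3,150.5,True)))
g=np.r_[X[:2],143.5]
print(rel(g,-2.794)); s=manip.read_state(); print(s["eef_pos"],s["moment"])
```

```text
[534.81135567 186.40425444 150.5       ] 35.0941475721091
(array([-0.0009,  0.0107,  0.4253]), array([-0.    , -0.0002, -0.0002]))
[535.55870066 183.83967498 249.82472878] [ 0.07370869 -0.13175565  0.04067627]
```

Request:
apply_moves(
  moves=[
    [[0, 0.009, 0.1], [0, 0, 0], 0.4],
    [[0, 0.009, 0.2], [0, 0, 0], 0.4],
    [[0, 0.009, 0.28], [0, 0, 0], 0.4],
    [[0, 0.009, 0.34], [0, 0, 0], 0.4],
    [[0, 0.009, 0.38], [0, 0, 0], 0.4],
    [[0, 0.009, 0.4], [0, 0, 0], 0.4],
    [[0, 0.009, 0.418], [0, 0, 0], 0.4],
    [[0, 0.009, 0.418], [0, 0, 0], 0.4],
    [[0, 0.009, 0.418], [0, 0, 0], 0.4],
  ],
  squeeze=20,
)

```text
clock: 3.45
eef_pos: [535.3, 186.2, 146.3]
eef_rot: [-3.142, 0.001, -2.793]
wrist_force: [-0.2, -0.7, 0.6]
finger_gap: 56.7
finger_force: 0.0
```

Run:
```python
from h import *
s=manip.read_state();print(s)
ci=viewer.camera_info("wrist"); im=viewer.camera("wrist")
u,v=map(int,project(ci,[534.8,186.4,150.5],True)); u0,v0=u-100,min(max(v-80,0),234)
cv2.imwrite("pics/w3.png",cv2.resize(im[v0:v0+150,u0:u0+200],(800,600),interpolation=2)); print(u0,v0,project(ci,[534.8,186.4,150.5],True))
```

```text
{'clock': 3.45, 'joints': array([ 2.70162395e-01,  4.08139573e-01,  1.55946115e+00, -2.75836403e-06,
        1.17286237e+00, -1.64883541e+00]), 'qd': array([ 0.00317117, -0.0020775 , -0.00588898, -0.00063243,  0.00293149,
       -0.00055077]), 'effort': array([-1.27381054e-01, -5.62776589e+01, -3.24402165e+01, -2.28454953e-02,
        9.76362848e-03,  3.91355949e-03]), 'eef_pos': array([535.29260212, 186.21704254, 146.25294897]), 'eef_rot': array([-3.14150206e+00,  1.12593029e-03, -2.79339006e+00]), 'wrist_force': array([-0.17597896, -0.65057813,  0.57320178]), 'moment': array([ 0.08331901, -0.09933113,  0.0402704 ]), 'finger_force': 0.0, 'finger_gap': 56.66319873477706}
156 172 (np.float64(256.8442597164769), np.float64(252.2815559366132))
```

View pics/w3.png

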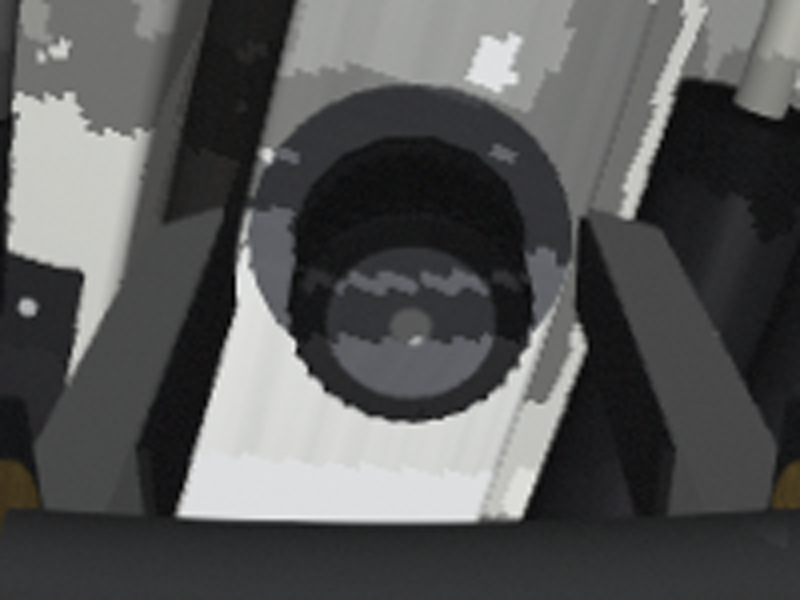

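The dial's top centre is at (411,325), midway between the finger pads (inner edges about 238 and 578). Closing the gripper now.

Request:
apply_moves(
  moves=[
    [[0, 0.001, 0], [0, 0, 0], 0.8],
    [[0, 0.001, 0], [0, 0, 0], 0.8],
    [[0, 0.001, 0], [0, 0, 0], 0.8],
    [[0, 0.001, 0], [0, 0, 0], 0.8],
    [[0, 0.001, 0], [0, 0, 0], 0.8],
    [[0, 0.001, 0], [0, 0, 0], 0.8],
    [[0, 0.001, 0], [0, 0, 0], 0.8],
  ],
  squeeze=25,
)

```text
clock: 4.08
eef_pos: [534.9, 186.8, 145.7]
eef_rot: [3.141, 0.0, -2.793]
wrist_force: [-0.7, 3.6, 3.2]
finger_gap: 35.3
finger_force: 25.0
```

```bash
cat > st.py <<'E'
from h import *
s=manip.read_state()
print(s["clock"],s["eef_pos"].round(1),"yaw",np.degrees(s["eef_rot"][2]).round(2),"F",s["wrist_force"].round(1),"M",s["moment"].round(3),"q6",s["joints"][5].round(4),"e6",s["effort"][5].round(3),s["finger_gap"].round(1),s["finger_force"])
E
python3 st.py
```

```text
Traceback (most recent call last):
  File "st.py", line 3, in <module>
    print(s["clock"],s["eef_pos"].round(1),"yaw",np.degrees(s["eef_rot"][2]).round(2),"F",s["wrist_force"].round(1),"M",s["moment"].round(3),"q6",s["joints"][5].round(4),"e6",s["effort"][5].round(3),s["finger_gap"].round(1),s["finger_force"])
                                                                                                                                                                                                       ^^^^^^^^^^^^^^^^^^^^^
AttributeError: 'float' object has no attribute 'round'
```

Request:
apply_moves(
  moves=[
    [[0, 0, 0], [0, 0, 0.02], 0.8],
    [[0, 0, 0], [0, 0, 0.04], 0.8],
    [[0, 0, 0], [0, 0, 0.06], 0.8],
    [[0, 0, 0], [0, 0, 0.08], 0.8],
    [[0, 0, 0], [0, 0, 0.1], 0.8],
    [[0, 0, 0], [0, 0, 0.12], 0.8],
    [[0, 0, 0], [0, 0, 0.12], 0.8],
    [[0, 0, 0], [0, 0, 0.12], 0.8],
    [[0, 0, 0], [0, 0, 0.12], 0.8],
  ],
)

```text
clock: 4.83
eef_pos: [534.9, 186.9, 145.7]
eef_rot: [3.141, 0.0, 3.116]
wrist_force: [-1.5, 4.9, 4.1]
finger_gap: 34.9
finger_force: 25.0
```

```bash
sed -i 's/s\["effort"\]\[5\].round(3)/s["effort"][5]/;s/s\["finger_gap"\].round(1)/s["finger_gap"]/;s/\["joints"\]\[5\].round(4)/["joints"][5]/' st.py; python3 st.py
```

```text
4.8333 [534.9 186.9 145.7] yaw 178.52 F [-1.5  4.9  4.1] M [0.975 0.281 0.062] q6 -1.2739204884586595 e6 0.12567642610520124 34.949941795643824 25.001506805419922
```

Request:
apply_moves(
  moves=[
    [[0, 0, 0], [0, 0, 0.02], 0.8],
    [[0, 0, 0], [0, 0, 0.04], 0.8],
    [[0, 0, 0], [0, 0, 0.06], 0.8],
    [[0, 0, 0], [0, 0, 0.08], 0.8],
    [[0, 0, 0], [0, 0, 0.1], 0.8],
    [[0, 0, 0], [0, 0, 0.1], 0.8],
    [[0, 0, 0], [0, 0, 0.1], 0.8],
    [[0, 0, 0], [0, 0, 0.1], 0.8],
  ],
)

```text
clock: 5.5
eef_pos: [534.9, 187.0, 145.7]
eef_rot: [3.141, 0.0, 2.802]
wrist_force: [-2.0, 5.7, 3.8]
finger_gap: 35.6
finger_force: 25.0
```

```bash
python3 st.py
```

```text
5.5 [534.9 187.  145.7] yaw 160.52 F [-2.   5.7  3.8] M [1.148 0.174 0.061] q6 -0.9597578562725515 e6 0.11421420844271779 35.63969408446612 25.001197457313538
```

Request:
apply_moves(
  moves=[
    [[0, 0, 0], [0, 0, 0.02], 0.8],
    [[0, 0, 0], [0, 0, 0.04], 0.8],
    [[0, 0, 0], [0, 0, 0.06], 0.8],
    [[0, 0, 0], [0, 0, 0.08], 0.8],
    [[0, 0, 0], [0, 0, 0.1], 0.8],
    [[0, 0, 0], [0, 0, 0.1], 0.8],
    [[0, 0, 0], [0, 0, 0.1], 0.8],
    [[0, 0, 0], [0, 0, 0.1], 0.8],
  ],
)

```text
clock: 6.17
eef_pos: [535.0, 187.1, 145.7]
eef_rot: [3.14, -0.0, 2.487]
wrist_force: [-1.7, 6.1, 3.0]
finger_gap: 35.3
finger_force: 25.0
```

```bash
python3 st.py
```

```text
6.1667 [535.  187.1 145.7] yaw 142.52 F [-1.7  6.1  3. ] M [1.263 0.048 0.051] q6 -0.6455807984553418 e6 0.1140447543002665 35.34583787453371 25.000883638858795
```

Request:
apply_moves(
  moves=[
    [[0, 0, 0], [0, 0, 0.02], 0.8],
    [[0, 0, 0], [0, 0, 0.04], 0.8],
    [[0, 0, 0], [0, 0, 0.06], 0.8],
    [[0, 0, 0], [0, 0, 0.08], 0.8],
    [[0, 0, 0], [0, 0, 0.1], 0.8],
    [[0, 0, 0], [0, 0, 0.1], 0.8],
    [[0, 0, 0], [0, 0, 0.1], 0.8],
    [[0, 0, 0], [0, 0, 0.1], 0.8],
  ],
)

```text
clock: 6.83
eef_pos: [535.1, 187.2, 145.7]
eef_rot: [3.14, -0.001, 2.174]
wrist_force: [0.3, 6.6, 3.4]
finger_gap: 36.0
finger_force: 25.0
```

```bash
python3 st.py
```

```text
6.8333 [535.1 187.2 145.7] yaw 124.54 F [0.3 6.6 3.4] M [ 1.333 -0.012  0.229] q6 -0.3315751359594859 e6 0.24379609152674675 36.0210537816716 25.000460743904114
```

The stop is found: torque jumped to 0.23 N m against about 0.06 at the clicks, 3.6° past the fourth click, as expected. I'll now back off 3.6° + 72° = 75.6° (share -0.42).

Request:
apply_moves(
  moves=[
    [[0, 0, 0], [0, 0, -0.02], 0.8],
    [[0, 0, 0], [0, 0, -0.04], 0.8],
    [[0, 0, 0], [0, 0, -0.06], 0.8],
    [[0, 0, 0], [0, 0, -0.08], 0.8],
    [[0, 0, 0], [0, 0, -0.1], 0.8],
    [[0, 0, 0], [0, 0, -0.12], 0.8],
    [[0, 0, 0], [0, 0, -0.14], 0.8],
    [[0, 0, 0], [0, 0, -0.16], 0.8],
    [[0, 0, 0], [0, 0, -0.18], 0.8],
    [[0, 0, 0], [0, 0, -0.2], 0.8],
    [[0, 0, 0], [0, 0, -0.2], 0.8],
    [[0, 0, 0], [0, 0, -0.2], 0.8],
  ],
)

```text
clock: 7.83
eef_pos: [534.9, 187.0, 145.7]
eef_rot: [3.141, 0.0, 2.802]
wrist_force: [-1.5, 4.3, 3.5]
finger_gap: 35.3
finger_force: 25.0
```

```bash
python3 st.py
```

```text
7.8333 [534.9 187.  145.7] yaw 160.55 F [-1.5  4.3  3.5] M [1.118 0.181 0.155] q6 -0.9602451852463154 e6 -0.20836874842643738 35.262976450073324 25.00114381313324
```

Request:
apply_moves(
  moves=[
    [[0, 0, 0], [0, 0, 0], 0.8],
    [[0, 0, 0], [0, 0, 0], 0.8],
  ],
)

```text
clock: 8.0
eef_pos: [534.9, 187.1, 145.7]
eef_rot: [3.141, 0.0, 2.802]
wrist_force: [-2.8, 6.4, 3.2]
finger_gap: 35.5
finger_force: 25.0
```

```bash
python3 st.py
```

```text
8.0 [534.9 187.1 145.7] yaw 160.53 F [-2.8  6.4  3.2] M [1.15  0.224 0.092] q6 -0.9598448530520242 e6 0.10097798891365528 35.49020919297333 25.001337826251984
```

The torque has settled to the same value as on the clockwise pass, so nothing has slipped. Continuing the remaining -0.22.

Request:
apply_moves(
  moves=[
    [[0, 0, 0], [0, 0, -0.02], 0.8],
    [[0, 0, 0], [0, 0, -0.04], 0.8],
    [[0, 0, 0], [0, 0, -0.06], 0.8],
    [[0, 0, 0], [0, 0, -0.08], 0.8],
    [[0, 0, 0], [0, 0, -0.1], 0.8],
    [[0, 0, 0], [0, 0, -0.12], 0.8],
    [[0, 0, 0], [0, 0, -0.14], 0.8],
    [[0, 0, 0], [0, 0, -0.16], 0.8],
    [[0, 0, 0], [0, 0, -0.18], 0.8],
    [[0, 0, 0], [0, 0, -0.2], 0.8],
    [[0, 0, 0], [0, 0, -0.22], 0.8],
    [[0, 0, 0], [0, 0, -0.22], 0.8],
  ],
)

```text
clock: 9.0
eef_pos: [534.9, 186.8, 145.7]
eef_rot: [3.141, 0.0, -2.788]
wrist_force: [-2.3, 4.4, 3.4]
finger_gap: 35.5
finger_force: 25.0
```

Request:
apply_moves(
  moves=[
    [[0, 0, 0], [0, 0, 0], 0.8],
    [[0, 0, 0], [0, 0, 0], 0.8],
    [[0, 0, 0], [0, 0, 0], 0.8],
    [[0, 0, 0], [0, 0, 0], 0.8],
  ],
)

```text
clock: 9.33
eef_pos: [534.9, 186.8, 145.7]
eef_rot: [3.141, 0.0, -2.794]
wrist_force: [-1.8, 4.5, 5.7]
finger_gap: 35.6
finger_force: 25.0
```

```bash
python3 st.py
```

```text
9.3333 [534.9 186.8 145.7] yaw -160.1 F [-1.8  4.5  5.7] M [0.989 0.292 0.04 ] q6 -1.647083382714763 e6 0.01976780709810555 35.62260667618674 25.002297163009644
```

Request:
apply_moves(
  moves=[
    [[0, 0, 0], [0, 0, 0], 0.45],
    [[0, 0, 0], [0, 0, 0], 0.45],
    [[0, 0, 0], [0, 0, 0], 0.45],
    [[0, 0, 0], [0, 0, 0], 0.45],
    [[0, 0, 0], [0, 0, 0], 0.45],
    [[0, 0, -0.1], [0, 0, 0], 0.45],
    [[0, 0, -0.25], [0, 0, 0], 0.45],
    [[0, 0, -0.4], [0, 0, 0], 1],
    [[0, 0, -0.4], [0, 0, 0], 1],
    [[0, 0, -0.4], [0, 0, 0], 1],
  ],
)

```text
clock: 10.17
eef_pos: [535.5, 186.6, 247.2]
eef_rot: [-3.141, 0.004, -2.793]
wrist_force: [-0.8, -0.5, 0.3]
finger_gap: 35.0
finger_force: 0.0
```

```bash
python3 st.py
python3 - <<'E'
from h import *
for y in (-1.6,): print(rel([639,110,200],y))
E
```

```text
10.1667 [535.5 186.6 247.2] yaw -160.04 F [-0.8 -0.5  0.3] M [ 0.111 -0.114  0.016] q6 -1.6483628923913152 e6 -0.0007973606807354372 35.00407418114353 0.0
(array([-0.2839, -0.4293,  0.19  ]), array([-0.0008,  0.001 , -0.3798]))
```

Run:
```python
from h import *
ci=viewer.camera_info("wrist"); im=viewer.camera("wrist")
p=project(ci,[639,110,107],True); d=project(ci,[534.8,186.4,150.5],True)
u0,v0=max(int(p[0])-60,0),min(int(p[1])-70,234); print(p,d,u0,v0)
np.savez("w4.npz",**ci)
cv2.imwrite("pics/w4.png",cv2.resize(im[v0:v0+150,u0:u0+200],(800,600),interpolation=2))
```

```text
(np.float64(164.90292094786636), np.float64(249.3405868927722)) (np.float64(256.5736144159098), np.float64(201.8063026485824)) 104 179
```

View pics/w4.png

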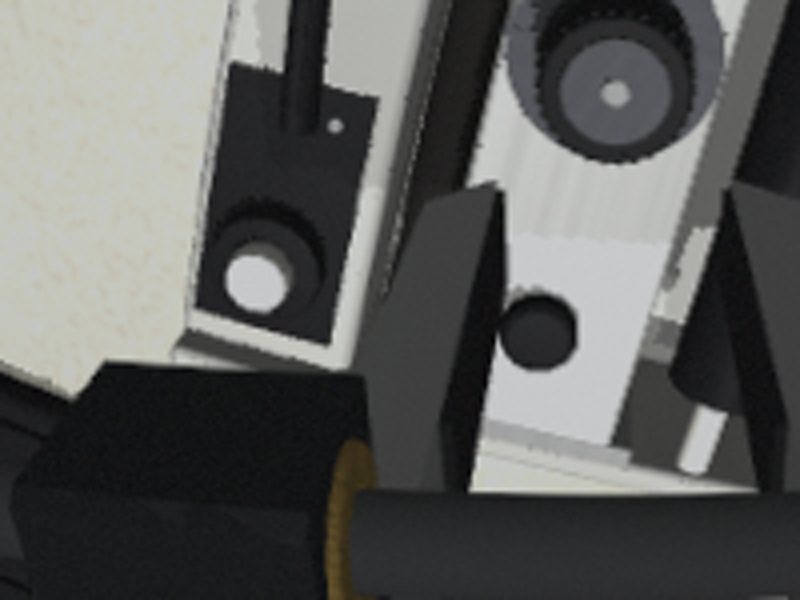

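The key's top face is at crop (256,279), full-image (167.6,248.4). The dial dot at (615,94) agrees with its prediction.

Run:
```python
from h import *
ci=dict(np.load("w4.npz")); X=atz(ci,167.6,248.4,107,True); print(X,atz(ci,257.5,202.1,150.5,True))
p=np.r_[(X[:2]+[638.5,110.6])/2,150]; print(p,rel(p,-2.793))
```

```text
[636.5130604 112.8417937 107.       ] [534.77514322 187.290372   150.5       ]
[637.5065302  111.72089685 150.        ] (array([-0.2837, -0.4212,  0.3814]), array([-0.    ,  0.0001, -0.    ]))
```

Request:
apply_moves(
  moves=[
    [[-0.284, -0.421, 0], [0, 0, 0], 1],
    [[-0.284, -0.421, 0], [0, 0, 0], 1],
    [[-0.284, -0.421, 0], [0, 0, 0], 1],
    [[-0.284, -0.421, 0], [0, 0, 0], 1],
    [[-0.284, -0.421, 0.15], [0, 0, 0], 1],
    [[-0.284, -0.421, 0.28], [0, 0, 0], 1],
    [[-0.284, -0.421, 0.38], [0, 0, 0], 1],
    [[-0.284, -0.421, 0.42], [0, 0, 0], 1],
    [[-0.284, -0.421, 0.42], [0, 0, 0], 1],
    [[-0.284, -0.421, 0.42], [0, 0, 0], 1],
  ],
)

```text
clock: 11.05
eef_pos: [637.6, 112.0, 140.8]
eef_rot: [3.142, -0.0, -2.793]
wrist_force: [-0.1, 1.0, 1.2]
finger_gap: 0.4
finger_force: 0.0
```

```bash
python3 st.py
python3 - <<'E'
from h import *
ci=viewer.camera_info("wrist"); im=viewer.camera("wrist")
p=project(ci,[637.5,111.7,107],True); print(p, project(ci,[637.5,111.7,118],True))
u0,v0=int(p[0])-80,min(int(p[1])-70,264); print(u0,v0)
cv2.imwrite("pics/w5.png",cv2.resize(im[v0:v0+120,u0:u0+160],(800,600),interpolation=2))
E
```

```text
11.05 [637.6 112.  140.8] yaw -160.02 F [-0.1  1.   1.2] M [ 0.11  -0.112  0.008] q6 -1.8021633514415323 e6 0.0036079598794458434 0.3592186005899928 0.0
(np.float64(256.04622413813433), np.float64(228.63564791235808)) (np.float64(256.0015915528655), np.float64(234.70942209609402))
176 158
```

View pics/w5.png

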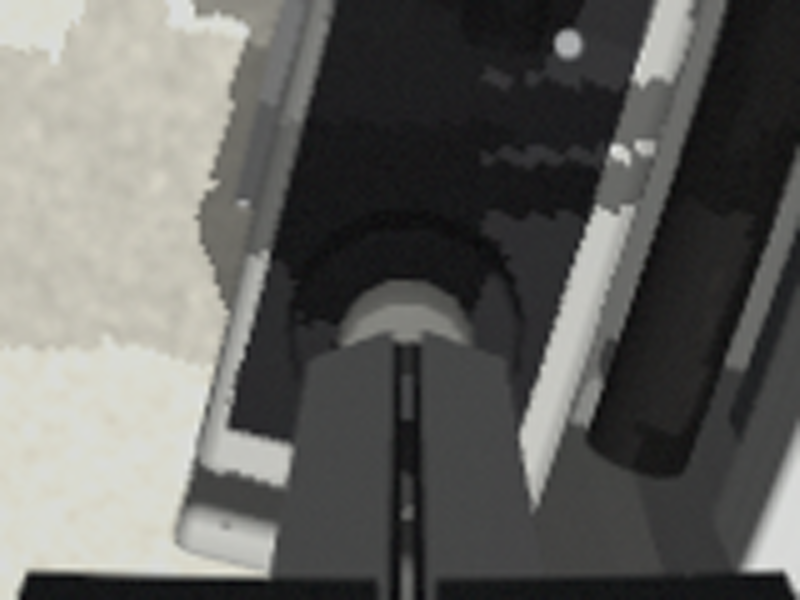

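The closed fingertips sit over the key: its white rim shows symmetrically about the finger slot (x about 405). Pressing in small steps.

Request:
apply_moves(
  moves=[
    [[0, 0, 0.03], [0, 0, 0], 1],
    [[0, 0, 0.05], [0, 0, 0], 1],
    [[0, 0, 0.07], [0, 0, 0], 1],
    [[0, 0, 0.08], [0, 0, 0], 1],
    [[0, 0, 0.08], [0, 0, 0], 1],
    [[0, 0, 0.08], [0, 0, 0], 1],
  ],
)

```text
clock: 11.6
eef_pos: [637.6, 111.9, 120.7]
eef_rot: [-3.142, 0.0, -2.793]
wrist_force: [-0.8, 1.1, 2.9]
finger_gap: 0.5
finger_force: 1.2
```

```bash
python3 st.py
```

```text
11.6 [637.6 111.9 120.7] yaw -160.03 F [-0.8  1.1  2.9] M [ 0.139 -0.027 -0.005] q6 -1.8022517216966196 e6 0.00045793169192620553 0.5359274630305126 1.2257172595127486
```

Contact with Fz at 2.9 N, so the key is partly down. Going a little further.

Request:
apply_moves(
  moves=[
    [[0, 0, 0.005], [0, 0, 0], 1],
    [[0, 0, 0.008], [0, 0, 0], 1],
    [[0, 0, 0.008], [0, 0, 0], 1],
    [[0, 0, 0.008], [0, 0, 0], 1],
  ],
)

```text
clock: 11.93
eef_pos: [637.6, 111.9, 118.6]
eef_rot: [-3.142, 0.0, -2.793]
wrist_force: [-1.2, 0.3, 3.8]
finger_gap: 0.5
finger_force: 1.8
```

```bash
python3 st.py
```

```text
11.9333 [637.6 111.9 118.6] yaw -160.03 F [-1.2  0.3  3.8] M [ 0.194 -0.057 -0.001] q6 -1.8022355878487826 e6 0.0004275471292203292 0.49760869083137116 1.8039149498508777
```

Request:
apply_moves(
  moves=[
    [[0, 0, 0.003], [0, 0, 0], 1],
    [[0, 0, 0.006], [0, 0, 0], 1],
    [[0, 0, 0.006], [0, 0, 0], 1],
    [[0, 0, 0.006], [0, 0, 0], 1],
  ],
)

```text
clock: 12.27
eef_pos: [637.7, 111.9, 118.1]
eef_rot: [-3.141, 0.001, -2.793]
wrist_force: [-4.9, 0.3, 12.6]
finger_gap: 0.4
finger_force: 6.1
```

```bash
python3 st.py
```

```text
12.2667 [637.7 111.9 118.1] yaw -160.03 F [-4.9  0.3 12.6] M [ 0.046  0.832 -0.008] q6 -1.8022579993368826 e6 0.000888546619535191 0.4166140818980516 6.066927309148014
```

The key has bottomed out at 12.6 N. Retracting straight up.

Request:
apply_moves(
  moves=[
    [[0, 0, -0.02], [0, 0, 0], 1],
    [[0, 0, -0.06], [0, 0, 0], 1],
    [[0, 0, -0.15], [0, 0, 0], 1],
    [[0, 0, -0.3], [0, 0, 0], 1],
    [[0, 0, -0.45], [0, 0, 0], 1],
    [[0, 0, -0.5], [0, 0, 0], 1],
    [[0, 0, -0.5], [0, 0, 0], 0.9],
    [[0, 0, -0.5], [0, 0, 0], 0.9],
    [[0, 0, -0.5], [0, 0, 0], 0.9],
    [[0, 0, -0.5], [0, 0, 0], 0.9],
  ],
)

```text
clock: 13.1
eef_pos: [637.1, 111.8, 240.1]
eef_rot: [3.141, -0.003, -2.793]
wrist_force: [-0.5, -1.3, -0.3]
finger_gap: 9.5
finger_force: 0.0
```

```bash
python3 st.py; python3 -c "
from cell import manip
print(manip.sign_off())"
```

```text
13.1 [637.1 111.8 240.1] yaw -160.03 F [-0.5 -1.3 -0.3] M [ 0.11  -0.112 -0.027] q6 -1.8022410287371653 e6 7.957115030876594e-05 9.521585378335606 0.0
the job is handed in; nothing more can be done
None
```

I turned the dial clockwise to its stop (about 0.23 N m, under the 0.32 limit), backed it off four clicks, pressed the feed key fully down and let go, then handed the job in at 13.1 s; the sign-off returned no verdict.

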